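# Draw the empty board carrier forward to its stops

### The job

Two flat aluminium board carriers lie side by side in the two lanes of the loading guide, pushed towards the back. Press down on the rubber pad of the empty one (the one without a circuit board) and drag it back towards you along its lane by friction until its front edge rests against the two stop pins, ready to be loaded, then let go of it. Do not lift it, and leave the carrier with the board where it is.

Things in the scene. Friction and masses are not known exactly. Their poses are not given: they have to be found in the camera images.
- empty_carrier_top (a point): Top centre of the black rubber pad (52 mm along x, 84 along y) on the empty carrier, a loose 0.2 kg aluminium plate 110 (x) x 116 x 6 mm, too wide to grip; pad top 7 mm above its underside, 16 mm above the bench. Brass standoffs, 3 mm tall, at x +-31, y +-46 mm. x points to the guide's back. Pad friction about 1, plate on guide about 0.2: pressing with 5 to 15 N carries it along.
- loaded_carrier_top (a point): The same point of the other carrier, which is alike but has a green circuit board, 70 x 100 mm, fixed on its standoffs (parts reach about 22 mm above the carrier's underside). It lies in the other lane, left or right, and must stay where it is.
- guide: Fixed guide, 224 mm along x, 276 along y: dark base, top 9 mm above the bench, three rails along x and grey back wall, 17 mm high. Origin: centre of its underside (bench). x points along the lanes to the back, away from you, up to 12 degrees aside; y left, z up. Lanes centred at y +66 and -66 mm, 120 mm wide: 2 mm of play each side. Carriers start with their centres at x +28 to +45 mm.
- guide_stops (a point): Point of the guide at x -98 mm, y 0, on its base (9 mm above the bench), axes as the guide's: on the line that a carrier's front edge meets at the stops, so a carrier at its stops has its centre 55 mm in +x of this line. Each lane has two steel stop pins, 8 mm across, 19 mm high above the bench, 40 mm either side of the lane's centre line.

How it is judged:
By the outcome, as a careful person would: the job done as asked, in the order asked, and still so for the second after the job is handed in, with the robot touching nothing.
It also fails if it takes over 29 s, if anything falls off the work surface, if the arm or the gripper's body presses on something with over 40 N, if the wrist force passes 120 N, or if a joint passes its speed limit or range.

### The arm

A 7-joint arm with a two-finger parallel gripper is mounted at the origin on a cart in front of the work surface, level with it; the furniture and walls round the work are solid. World frame = base frame: x ahead of the robot, y to its left, z up, the work surface at z = 0. Lengths are in m, angles in rad, forces in N, time in s.
With the tool pointing down it reaches from about 0.35 to 0.9 m from the base axis. Payload 7.2 kg.
Tool frame: the origin (TCP) lies at the very end of the fingers, on their centre line; the grasp point (between the pads) lies 19 mm behind it; y points along the fingers, z is the direction in which the jaws open and shut, and the axes are right-handed (so a half turn about y gives the same grasp; the last joint's range is limited). The gripper opens to 88 mm and grips with 3 to 60 N. Pads are 20 mm wide; open, the fingers measure 115 mm over their backs; the gripper's body (75 mm by 178 mm) begins 61 mm behind the grasp point.
Start: joints at [-1.223, 0.411, -0.013, 1.596, 0.006, 1.134, -0.082], TCP at [0.252, 0.572, 0.223] pointing down, gripper open.
Joint ranges: [-2.95, 2.95], [-0.29, 1.99], [-1.47, 1.44], [0.14, 2.54], [-1.03, 4.17], [0.13, 1.85], [-2.86, 2.86]. Speed limits (rad/s): [2.39, 2.39, 3.01, 3.01, 3.14, 3.14, 3.14].

### API

Orientations are given as a unit quaternion [x, y, z, w].
In Python, from cell import * gives the robot as it stands. The module is installed in compiled form; this text tells all that it offers.
- The arm moves only by the tool arm_command, never from a script. Its argument "increments" is text: rows parted by semicolons, each of 7 numbers parted by spaces: the shift along the world's x, y, z in m, then the turn, a rotation vector about the world's x, y, z in rad, then the closure, from 0 (fully open) to 1 (shut). In form: x y z rx ry rz jaw; .... A call has 1 to 8 rows; each row is the pose to reach, as a shift and turn from the pose measured when the call began; what a row does not reach only later rows make up. A row lasts 1/8 s, in which the tool goes at most 62.5 mm and 10.7 degrees, less where a joint would pass 70% of its speed; a pose out of reach is approached as far as the arm can. A call with a gripper value outside its range is refused whole. The fingers move at their own pace and stop on an object; "squeeze" is the grip in N (left out, the last holds). Time passes only in rows, so rows that repeat a pose let the fingers close. It gives the time, the measured TCP pose, the force and the opening at its end, in the units of the state.
- get_state(): the state, without advancing time (a new reading comes with each control period).
- camera(name): name is "scene" or "top"; returns a dict with "frame" (480x640x3 uint8, red, green, blue), "fx", "fy", "cx", "cy" (pixels), "view" (4x4, takes a point from world to camera coordinates). Camera axes: x right, y down, z forward; pixel columns grow to the right and rows downward; lengths in m; the calibration is good to about 2 mm. A picture is of the moment at which its call begins. There is no depth.
- job_done(): hands the job in, once; it reports no verdict.
The state is a dict: "time_s": time; "joint_positions": joint angles; "joint_vel": joint speeds; "joint_torque": joint torques, N m; "position": TCP position; "tool_rot": TCP orientation; "wrist_force": force on the tool from outside, world axes, zero at the start; "ft_torque": the same for the moment, N m; "gripper_width": finger opening in m.
Only numpy, scipy, OpenCV 4.12 (cv2) and the standard library are available. Lean on these libraries where they do the work, as an engineer would, in place of code of your own. Each camera call takes 0.05 s, during which the arm holds its last target.

## Working session

There is one attempt and no reset: what is moved stays moved. The work goes in short steps, Python scripts to look and compute and a tool call to move; the robot and the scene stay as the last step left them, time stands still between calls to the robot, and variables do not carry over. Pictures are saved under pics/ and viewed, and the job is handed in when it is done.

Besides the shell and the picture viewer there is one more tool, called after ">>>" in YAML: its name, and indented under it one key for each argument. arm_command: Moves the arm, as the interface text tells. Its arguments: {"type":"object","properties":{"increments":{"type":"string"},"squeeze":{"type":"number"}},"required":["increments"]}

```bash
mkdir -p pics
python3 - <<'E'
from cell import *
import cv2,numpy as np
s=get_state();print({k:np.round(v,4).tolist() for k,v in s.items()})
for n in("scene","top"):
    c=camera(n);cv2.imwrite(f"pics/{n}0.png",c["frame"][...,::-1]);print(n,c["fx"],c["fy"],c["cx"],c["cy"],np.round(c["view"],4).tolist())
E
```

```text
{'time_s': 0.0, 'joint_positions': [-1.2232, 0.4119, -0.0127, 1.5971, 0.0056, 1.1343, -0.0822], 'joint_vel': [0.0007, -0.0006, 0.0001, -0.0012, 0.0009, 0.0008, -0.0017], 'joint_torque': [0.0007, -58.7955, 0.6425, -29.1063, -0.0537, 0.0183, 0.0002], 'position': [0.2523, 0.5712, 0.2218], 'tool_rot': [0.6925, -0.146, 0.1459, -0.6913], 'wrist_force': [-0.2517, 0.4479, 0.6149], 'ft_torque': [-0.0206, 0.0198, 0.0375], 'gripper_width': 0.0879}
scene 472.29247109829544 472.29247109829544 321.75491839610913 242.3881361349897 [[0.8504, -0.5262, -0.0031, -0.3646], [-0.236, -0.3762, -0.896, 0.2258], [0.4703, 0.7626, -0.4441, 0.5118], [0.0, 0.0, 0.0, 1.0]]
top 436.8283746462991 436.8283746462991 318.8847071076406 243.85161055749234 [[0.0082, -0.9999, -0.0082, 0.1421], [-0.997, -0.0076, -0.0772, 0.5256], [0.0772, 0.0088, -0.997, 0.864], [0.0, 0.0, 0.0, 1.0]]
```

View pics/top0.png

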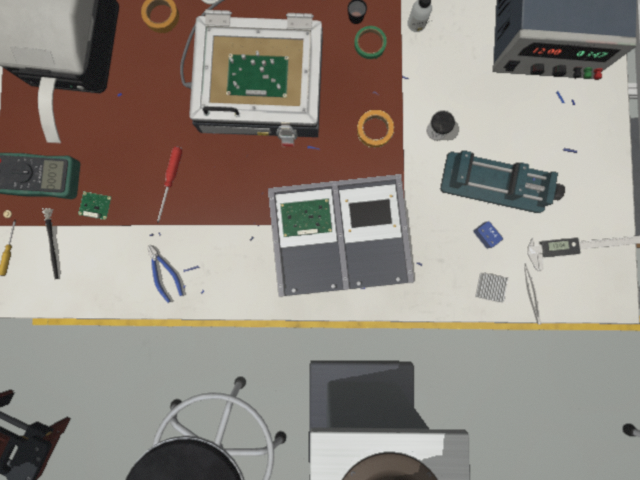

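View pics/scene0.png

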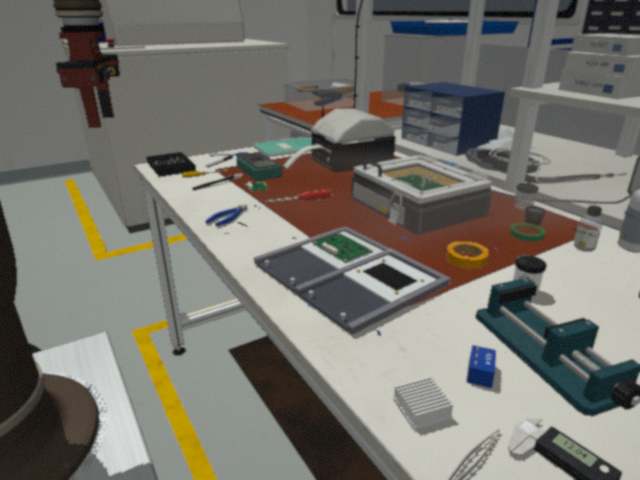

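```bash
cat > h.py <<'E'
import numpy as np,cv2
def ray(c,u,v,z):
    V=np.array(c["view"]);R=V[:3,:3];t=V[:3,3];o=-R.T@t
    d=R.T@np.array([(u-c["cx"])/c["fx"],(v-c["cy"])/c["fy"],1]);return o+d*(z-o[2])/d[2]
def proj(c,p):
    V=np.array(c["view"]);q=V[:3,:3]@np.asarray(p)+V[:3,3];return c["fx"]*q[0]/q[2]+c["cx"],c["fy"]*q[1]/q[2]+c["cy"]
def crop(c,x,y,w,h,k,name):
    im=cv2.resize(c["frame"][y:y+h,x:x+w,::-1],None,fx=k,fy=k,interpolation=cv2.INTER_CUBIC);cv2.imwrite(name,im)
E
python3 - <<'E'
from cell import *
from h import *
c=camera("top");crop(c,260,165,160,140,4,"pics/t1.png")
c2=camera("scene");crop(c2,245,220,210,120,3.8,"pics/s1.png")
g=c["frame"].max(2).astype(int)
m=np.zeros(g.shape,np.uint8);m[190:240,343:402]=(g[190:240,343:402]<60)
n,l,st,ce=cv2.connectedComponentsWithStats(m);i=1+st[1:,4].argmax()
print(st[i],ce[i]);
cn=cv2.findContours((l==i).astype(np.uint8),0,1)[0][0];r=cv2.minAreaRect(cn);print(r)
print(ray(c,*ce[i],.016),[ray(c,*p,.016).round(4).tolist() for p in cv2.boxPoints(r)])
E
```

```text
[350 201  37  25 254] [363.56692913 208.97637795]
((369.2322692871094, 212.21514892578125), (21.064346313476562, 35.89838790893555), 81.46923065185547)
[0.59717857 0.05540974 0.016     ] [[0.6063, 0.0834, 0.016], [0.6179, 0.0106, 0.016], [0.5749, 0.0044, 0.016], [0.5634, 0.0769, 0.016]]
```

View pics/t1.png

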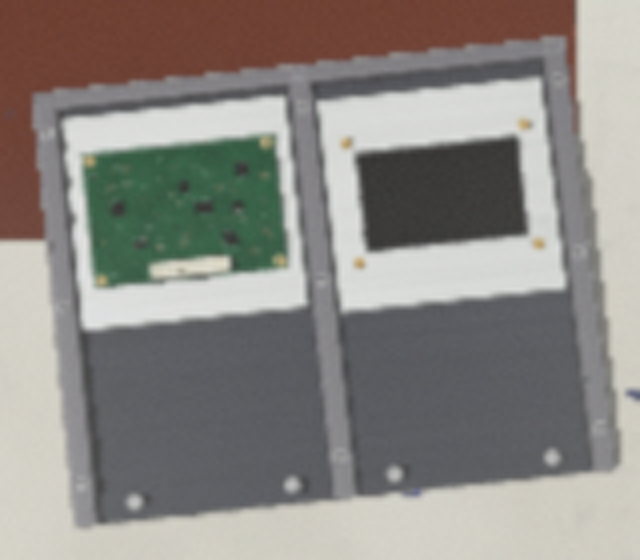

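View pics/s1.png

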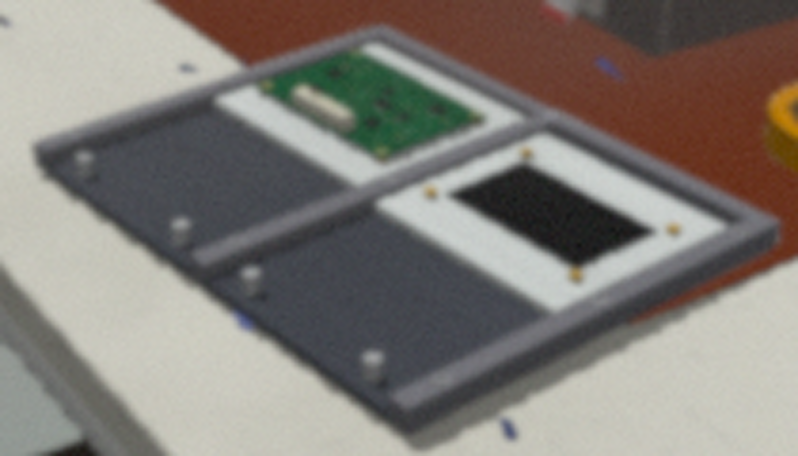

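Run:
```python
from cell import *
from h import *
from scipy.optimize import least_squares
c=camera("top")
P=lambda q,z:np.array([ray(c,(U+.5)/4-.5+260,(V+.5)/4-.5+165,z)[:2] for U,V in q])
pad=P([(357,155),(519,137),(527,232),(368,250)],.016)
so=P([(346,143),(524,124),(538,244),(360,263)],.018)
pins=P([(134,500),(292,484),(394,472),(552,456)],.019)
gc=P([(34,95),(565,39),(618,467),(77,524)],.017)
for n,a in(("pad",pad),("so",so),("gc",gc)):print(n,a.mean(0),[round(np.linalg.norm(a[i]-a[i-1]),4) for i in range(4)])
print("pins",pins,np.linalg.norm(np.diff(pins,axis=0),axis=1))
d=pins[0]-pins[3];print("yaw pins",np.degrees(np.arctan2(-d[0],d[1])))
def fit(l,m):
    f=lambda p:(np.array(l)@np.array([[np.cos(p[2]),np.sin(p[2])],[-np.sin(p[2]),np.cos(p[2])]])+p[:2]-m).ravel()
    r=least_squares(f,[.6,0,0]);return r.x[:2],np.degrees(r.x[2]),np.abs(r.fun).max()
print("so",fit([(.031,.046),(.031,-.046),(-.031,-.046),(-.031,.046)],so))
print("pad",fit([(.026,.042),(.026,-.042),(-.026,-.042),(-.026,.042)],pad))
print("guide",fit([(.112,.138),(.112,-.138),(-.112,-.138),(-.112,.138)],gc))
print("pins->",fit([(-.102,.106),(-.102,.026),(-.102,-.026),(-.102,-.106)],pins))
```

```text
pad [0.58901719 0.04161965] [np.float64(0.0493), np.float64(0.0836), np.float64(0.0492), np.float64(0.0817)]
so [0.58874621 0.04222571] [np.float64(0.0621), np.float64(0.0916), np.float64(0.0621), np.float64(0.0911)]
gc [0.54437235 0.1025593 ] [np.float64(0.2205), np.float64(0.2746), np.float64(0.2205), np.float64(0.2744)]
pins [[ 0.43172672  0.19743982]
 [ 0.44041707  0.11792418]
 [ 0.44686533  0.06659517]
 [ 0.45555535 -0.01291771]] [0.07998912 0.05173246 0.07998634]
yaw pins 6.4627363021247985
so (array([0.58874621, 0.04222571]), np.float64(6.548091672695565), np.float64(0.0004446101999960178))
pad (array([0.58901719, 0.04161965]), np.float64(6.520321127772), np.float64(0.0017267442145616069))
guide (array([0.54437235, 0.1025593 ]), np.float64(6.527757415409776), np.float64(0.001974264841680007))
pins-> (array([0.54498501, 0.10381095]), np.float64(6.502183592690023), np.float64(0.00027994465084002496))
```

>>> arm_command:
  increments: "0.02 -0.03 0 0 0 0 1; 0.05 -0.08 0 0 0 0 1; 0.08 -0.13 0 0 0 0 1; 0.11 -0.18 0 0 0 0 1; 0.14 -0.22 0 0 0 0 1; 0.17 -0.27 -0.01 0 0 0 1; 0.20 -0.315 -0.02 0 0 0 1; 0.23 -0.36 -0.03 0 0 0 1"
  squeeze: 20

```text
time_s: 1.25
position: [0.4832, 0.21, 0.1922]
tool_rot: [0.692, -0.146, 0.146, -0.692]
wrist_force: [0.7, -0.2, -0.1]
gripper_width: 0.0116
```

>>> arm_command:
  increments: "0.025 -0.04 0 0 0 0 1; 0.05 -0.08 -0.01 0 0 0 1; 0.075 -0.12 -0.03 0 0 0 1; 0.095 -0.15 -0.06 0 0 0 1; 0.106 -0.168 -0.10 0 0 0 1; 0.106 -0.168 -0.135 0 0 0 1; 0.106 -0.168 -0.15 0 0 0 1; 0.106 -0.168 -0.15 0 0 0 1"

```text
time_s: 2.25
position: [0.5887, 0.0424, 0.0417]
tool_rot: [0.692, -0.146, 0.145, -0.692]
wrist_force: [0.4, -0.2, 1.0]
gripper_width: 0.0007
```

Now down slowly to just above the pad, then into contact.

>>> arm_command:
  increments: "0 0 -0.010 0 0 0 1; 0 0 -0.018 0 0 0 1; 0 0 -0.022 0 0 0 1; 0 0 -0.024 0 0 0 1; 0 0 -0.025 0 0 0 1; 0 0 -0.0255 0 0 0 1; 0 0 -0.026 0 0 0 1"

```text
time_s: 3.12
position: [0.589, 0.0424, 0.0164]
tool_rot: [0.692, -0.146, 0.146, -0.692]
wrist_force: [-2.8, 0.3, 8.7]
gripper_width: 0.0003
```

Run:
```python
from cell import *
from h import *
print(get_state()["wrist_force"],get_state()["position"])
c2=camera("scene");crop(c2,245,150,210,160,3.7,"pics/s2.png")
```

```text
[-2.75008209  0.30305799  8.65097138] [0.58899433 0.04236241 0.01641919]
```

View pics/s2.png

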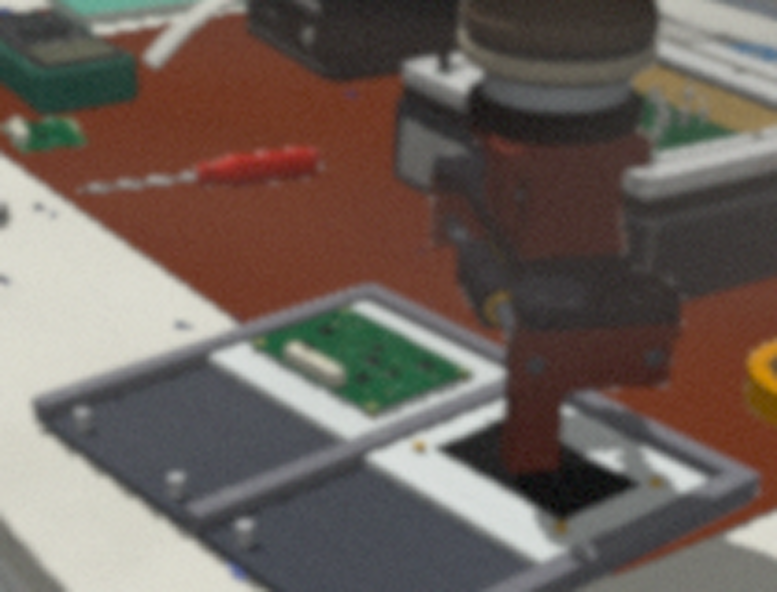

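>>> arm_command:
  increments: "0 0 -0.0008 0 0 0 1; -0.002 -0.0002 -0.0008 0 0 0 1; -0.005 -0.0006 -0.0008 0 0 0 1; -0.009 -0.001 -0.0008 0 0 0 1; -0.013 -0.0015 -0.0008 0 0 0 1; -0.017 -0.002 -0.0008 0 0 0 1; -0.021 -0.0024 -0.0008 0 0 0 1; -0.025 -0.0029 -0.0008 0 0 0 1"

```text
time_s: 4.18
position: [0.5651, 0.0395, 0.0164]
tool_rot: [-0.692, 0.145, -0.146, 0.692]
wrist_force: [1.3, 0.3, 5.1]
gripper_width: 0.0005
```

Run:
```python
from cell import *
from h import *
c=camera("top");crop(c,260,165,160,140,4,"pics/t2.png")
c2=camera("scene");crop(c2,245,220,210,120,3.8,"pics/s3.png")
```

```text
(no output)
```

View pics/s3.png

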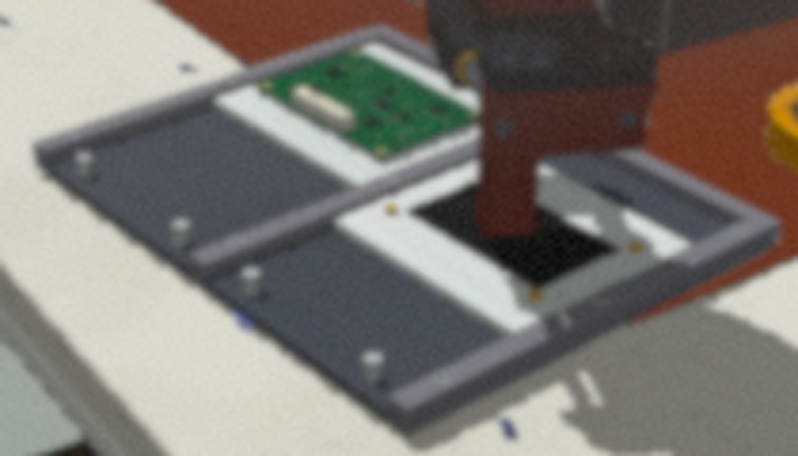

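The carrier has come along with the fingers, staying centred under them. The force fell to 5 N, so I'll press a bit deeper.

>>> arm_command:
  increments: "0 0 -0.0011 0 0 0 1; -0.004 -0.0005 -0.0012 0 0 0 1; -0.010 -0.0011 -0.0012 0 0 0 1; -0.017 -0.0019 -0.0012 0 0 0 1; -0.024 -0.0027 -0.0012 0 0 0 1; -0.031 -0.0035 -0.0012 0 0 0 1; -0.038 -0.0043 -0.0012 0 0 0 1; -0.044 -0.005 -0.0012 0 0 0 1"

```text
time_s: 5.28
position: [0.5223, 0.0347, 0.0164]
tool_rot: [-0.691, 0.144, -0.148, 0.693]
wrist_force: [1.8, -0.3, 9.1]
gripper_width: 0.0004
```

>>> arm_command:
  increments: "-0.002 -0.0002 -0.0010 0 0 0 1; -0.005 -0.0006 -0.0010 0 0 0 1; -0.008 -0.0009 -0.0010 0 0 0 1; -0.010 -0.0011 -0.0010 0 0 0 1; -0.012 -0.0014 -0.0010 0 0 0 1; -0.0135 -0.0015 -0.0010 0 0 0 1; -0.0145 -0.0017 -0.0010 0 0 0 1; -0.0145 -0.0017 -0.0010 0 0 0 1"

```text
time_s: 6.28
position: [0.5093, 0.0331, 0.0164]
tool_rot: [-0.691, 0.143, -0.149, 0.693]
wrist_force: [1.8, 0.4, 8.2]
gripper_width: 0.0002
```

Run:
```python
from cell import *
from h import *
c=camera("top");crop(c,260,165,160,140,4,"pics/t4.png")
c2=camera("scene");crop(c2,245,220,210,120,3.8,"pics/s4.png")
```

```text
(no output)
```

View pics/s4.png

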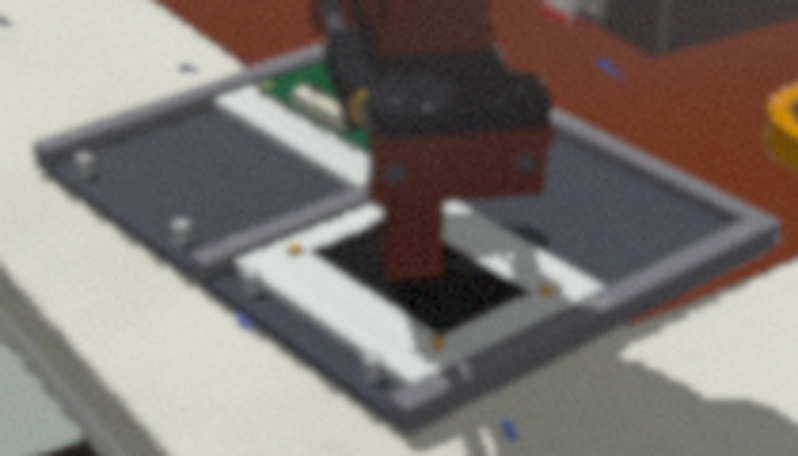

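View pics/t4.png

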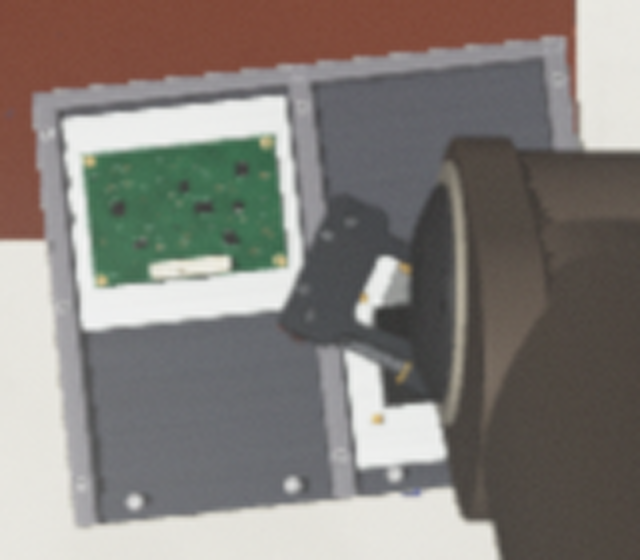

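The force along x is still only sliding friction (1.8 N), so it isn't firmly on the pins yet. I'll continue in small steps and watch for a rise.

>>> arm_command:
  increments: "-0.0025 -0.0003 -0.0010 0 0 0 1; -0.003 -0.0004 -0.0010 0 0 0 1; -0.0035 -0.0004 -0.0010 0 0 0 1; -0.004 -0.0005 -0.0010 0 0 0 1"

```text
time_s: 6.88
position: [0.5079, 0.033, 0.0164]
tool_rot: [-0.69, 0.141, -0.15, 0.694]
wrist_force: [6.8, 0.4, 5.6]
gripper_width: 0.0006
```

The x force rose to 6.8 N while the motion stopped, so it's against the pins. Lifting off with a slight bias towards them.

>>> arm_command:
  increments: "-0.002 -0.0002 0.000 0 0 0 1; -0.002 -0.0002 0.003 0 0 0 1; -0.002 -0.0002 0.015 0 0 0 1; 0 0 0.05 0 0 0 1; 0 0 0.10 0 0 0 1; 0.01 -0.04 0.14 0 0 0 1; 0.02 -0.09 0.16 0 0 0 1; 0.03 -0.14 0.16 0 0 0 1"

```text
time_s: 7.88
position: [0.5388, -0.1083, 0.1792]
tool_rot: [-0.69, 0.14, -0.151, 0.694]
wrist_force: [-0.1, 0.4, -0.5]
gripper_width: 0.0003
```

>>> arm_command:
  increments: "0 -0.05 0 0 0 0 1; 0 -0.10 0 0 0 0 1; 0 -0.15 0 0 0 0 1; 0 -0.19 0 0 0 0 1; 0 -0.20 0 0 0 0 1"

```text
time_s: 8.5
position: [0.5373, -0.3114, 0.1796]
tool_rot: [-0.69, 0.141, -0.153, 0.693]
wrist_force: [0.9, 0.1, 0.3]
gripper_width: 0.0007
```

Run:
```python
from cell import *
from h import *
c=camera("top");crop(c,260,165,160,140,4,"pics/t5.png")
c2=camera("scene");crop(c2,245,220,210,120,3.8,"pics/s5.png")
```

```text
(no output)
```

View pics/s5.png

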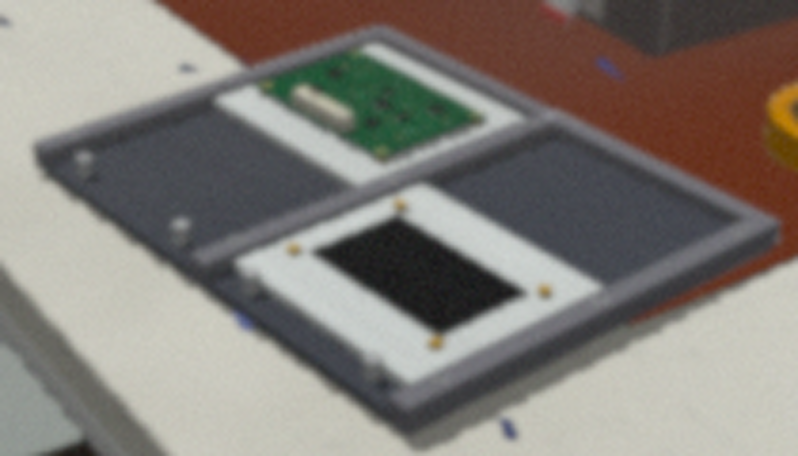

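View pics/t5.png

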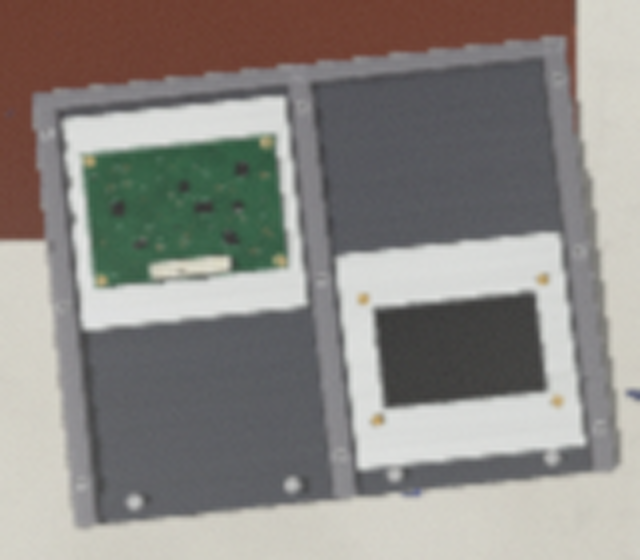

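Run:
```python
from cell import *
from h import *
c=camera("top")
P=lambda q,z:np.array([ray(c,(U+.5)/4-.5+260,(V+.5)/4-.5+165,z)[:2] for U,V in q])
so=P([(363,298),(543,279),(558,401),(376,419)],.018);pins=P([(394,472),(552,456)],.019)
d=pins[0]-pins[1];y=d/np.linalg.norm(d);x=np.array([y[1],-y[0]])
print("centre - pin line (want .059):",(so.mean(0)-pins.mean(0))@x,"lat",(so.mean(0)-pins.mean(0))@y)
e=so[0]-so[1]+so[3]-so[2];print("yaw",np.degrees(np.arctan2(-e[0],e[1])),"pins",np.degrees(np.arctan2(-d[0],d[1])))
a=cv2.imread("pics/t1.png").astype(int);b=cv2.imread("pics/t5.png").astype(int)
print("loaded lane diff",np.abs(a-b)[90:340,50:300].mean(), np.abs(a-b)[350:480,100:280].mean())
```

```text
centre - pin line (want .059): 0.05832927247863697 lat 1.2368864938061924e-06
yaw 6.2903746055408964 pins 6.237144892677472
loaded lane diff 0.925872 1.004871794871795
```

Centre to pin line measures 58.3 mm against the expected 59, with the carrier parallel to the pins. Nothing changed in the loaded lane and the arm is clear, so I'm handing in.

```bash
python3 -c "
from cell import *
print(job_done())"
```

```text
the job is handed in; nothing more can be done
None
```

The empty carrier, in the right lane, now rests against its two stop pins, and I handed the job in at about 8.6 s. I pressed the closed fingers on its rubber pad with about 5–9 N, dragged it about 81 mm along the lane, then lifted off and moved the arm clear.

**At the stops:**
- The force along the lane rose from 1.8 N to 6.8 N as the motion stopped.
- After release, the camera put the carrier's centre 58.3 mm from the line through the pin centres. The expected value is 59 mm, and the difference is within the 2 mm calibration.
- The carrier's angle was within 0.1° of the pin line.

**Loaded carrier:** it showed no change between the first and last pictures.

**Disagreement:** the TCP had already gone the planned 80 mm with no sign of contact, so I went on 1.4 mm until the force rose. That is also within the calibration. No check failed.

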